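# Tea break: mug onto the coaster, tea box lid flipped open

## Robot

A 6-joint arm with a two-finger parallel gripper is mounted at the origin on the work surface. World frame = base frame: x ahead of the robot, y to its left, z up, the work surface at z = 0. Lengths are in mm, angles in rad, forces in N, time in s.
With the tool pointing down it reaches from about 300 to 950 mm from the base axis. Payload 3.1 kg.
Tool frame: the origin (TCP) lies midway between the tips of the shut fingers; the grasp point (between the pads) lies 19 mm behind it; z points along the fingers, x is the direction in which the jaws open and shut, and the axes are right-handed (so a half turn about z gives the same grasp; the last joint's range is limited). The gripper opens to 85 mm and grips with 20 to 120 N. Pads are 22 mm wide; open, the fingers measure 114 mm over their backs; the gripper's body (76 mm by 85 mm) begins 54 mm behind the grasp point. The pads swing forward as they close: fully open they stand 13 mm farther back than shut.
Start: joints at [-1.398, 0.308, 1.634, -0, 1.2, -0.07], TCP at [150.236, -606.681, 231.272] pointing down, gripper open.
Joint ranges: [-3.06, 3.06], [-0.79, 1.96], [0.05, 2.63], [-1.19, 4.34], [0.05, 2.64], [-2.94, 2.94]. Speed limits (rad/s): [2.79, 2.79, 3.14, 3.14, 3.14, 3.14].

## Interface

Orientations are given as a unit quaternion [x, y, z, w].
In Python, from plant import ctrl gives the robot as it stands. The module is installed in compiled form; this text tells all that it offers.
- The arm moves only by the tool arm_command, never from a script. Its argument "steps" is a list of rows, each a list of 6 numbers: the shift along the tool's x, y, z in m, then the turn, a rotation vector about the tool's x, y, z in rad. In form: [[x, y, z, rx, ry, rz], ...]. A call has exactly 10 rows; each row shifts and turns the commanded pose from where the row before left it, along the tool's axes as they then stand; what a row does not reach is not made up. A row lasts 1/12 s, in which the tool goes at most 41.7 mm and 7.16 degrees, less where a joint would pass 70% of its speed; a pose out of reach is approached as far as the arm can. A call with a gripper value outside its range is refused whole. "jaw" is the finger opening in m, from 0 to 0.0854, set as the call begins (left out, the last holds). The fingers move at their own pace and stop on an object; the grip force is fixed at half the most. Time passes only in rows, so rows that do not move let the fingers close, or fill a call up. It gives the time, the measured TCP pose, the force and the opening at its end, in the units of the state.
- ctrl.get_obs(): the state, without advancing time (a new reading comes with each control period).
- ctrl.camera(name): name is "scene" or "top"; returns the picture (400x640x3 uint8, red, green, blue); there is no depth.
- ctrl.camera_params(name): a dict with "fx", "fy", "cx", "cy" (pixels), "dist_coeffs" ([k1, k2, p1, p2, k3] as OpenCV has them; the pictures are not rectified), "R" (3x3) and "t" (3): a world point X has camera coordinates R X + t. Camera axes: x right, y down, z forward; pixel columns grow to the right and rows downward; lengths in mm; the calibration is good to about 2 mm. A picture is of the moment at which its call begins. camera_params takes no time and is no camera call.
- ctrl.hand_in(): hands the job in, once; it reports no verdict.
The state is a dict: "clock": time; "q": joint angles; "qvel": joint speeds; "joint_efforts": joint torques, N m; "ee_pos": TCP position; "tool_rot": TCP orientation; "force": force on the tool from outside, world axes, zero at the start; "ft_torque": the same for the moment, N m; "opening": opening from 0.0 (shut) to 1.0 (fully open).
Only numpy, scipy, OpenCV 4.12 (cv2) and the standard library are available. Lean on these libraries where they do the work, as an engineer would, in place of code of your own. Each camera call takes 0.05 s, during which the arm holds its last target.

## Task

Get the tea ready: first slide the blue mug along the table, upright and without lifting it, out from in front of the green-lidded tea box until it stands wholly on the round yellow coaster. Then, with the fingertips, flip the green lid up and over backwards until it leans open on its own, let go and move clear. Leave the brown-lidded coffee box shut and everything else where it is.

Things in the scene. Friction and masses are not known exactly. Their poses are not given: they have to be found in the camera images.
- tea_box: The tea box, with the GREEN lid and a green band on its front: open-topped light-wood box, fixed to the table, 110 mm deep (x) by 140 mm wide (y), rim 120 mm above the table, walls 6 mm. Origin: centre of its underside on the table. Its x axis points from the front (where the lid's tab is) to the back (where the hinge is), z up; the front faces the robot's side, turned by up to 0.2 rad. It may stand on the robot's left or right; the coffee box is on the other side.
- tea_lid (a joint): Angle of the green lid in rad: 0 shut (as at the start), pi/2 upright, 1.95 is the stop, leaning open backwards. Hinge along the top of the tea box's back wall. Plain free hinge: 0.11 to 0.18 kg, it falls shut below about 1.5 rad and falls open to the stop beyond about 1.6 rad; it may be let go there. About 1 N up at the tab lifts it.
- tea_lid_hinge (a point): Point on the green lid's hinge line, in the middle of its width, at the lid's underside, 120 mm above the table and 55 mm behind the tea box's centre. Its axes turn with the lid; when shut they are the box's axes.
- tea_lid_tab (a point): Middle of the outer edge of the green lid's thumb tab, on the underside; moves with the lid. The lid is a flat plate 8 mm thick, 110 by 140 mm, flush with the walls of the box; the tab carries on in the same plane, 90 mm wide, and overhangs the front wall by 25 mm, so this edge is 135 mm from the hinge line. When shut its underside is 120 mm above the table with nothing below it (once the mug is gone): a fingertip tilted forward fits under it.
- blue_mug: Blue mug: straight-sided, outer radius 42 mm, 80 mm high, wall 4 mm, floor 5 mm, open top, handle 37 mm out on its own +y side; 0.2 to 0.4 kg, loose. Origin: centre of its underside. Starts in front of the tea box (130 mm centre to centre), handle roughly towards the robot. Pushed on its wall, from outside or from within, with the fingertips under 45 mm up, it slides without tipping.
- coaster: Round yellow coaster with a cork rim, 160 mm across, 1 mm thin and flat (things slide over its edge freely), fixed. Origin: its centre. It lies in front, about midway between the two boxes.
- coffee_box: The coffee box, with the BROWN lid and a brown band, not to be opened; same make as the tea box: open-topped light-wood box, fixed to the table, 110 mm deep (x) by 140 mm wide (y), rim 120 mm above the table, walls 6 mm. Origin: centre of its underside on the table. Its x axis points from the front (where the lid's tab is) to the back (where the hinge is), z up; the front faces the robot's side, turned by up to 0.2 rad. 
- coffee_lid (a joint): Angle of the brown lid in rad, 0 shut. It must stay shut.
- white_mug: Bystander: white mug, radius 40 mm, 90 mm high, at the back. Origin: centre of its underside.
- biscuit_box: Bystander: flat biscuit box with a red top, 94 by 144 by 51 mm, between the tea and coffee boxes. Origin: centre of its underside.
- tape_roll: Bystander: roll of amber packing tape lying flat, 100 mm across, 48 mm high, on the right. Origin: centre of its underside.
- glasses_case: Bystander: dark blue glasses case, 65 by 160 by 40 mm, on the left. Origin: centre of its underside.
- stapler: Bystander: black and grey stapler, 130 by 35 by 57 mm, on the right. Origin: centre of its underside.
- pen_pot: Bystander: dark metal pen pot with three pens, 76 mm across, 150 mm high with the pens, at the back. Origin: centre of its underside.

How it is judged (in metres and radians):
On the way, in this order (a step that is already met when the one before it is completed fails the run):
1. the blue mug stands wholly on the coaster while the green lid is still shut (horizontal distance between blue_mug and coaster below 0.037 m and angle between blue_mug's own z axis and vertical below 0.1 rad and value of joint tea_lid below 0.15 rad), for 0.2 s.
2. the green lid is flipped past its over-centre point and back against its stop (value of joint tea_lid above 1.85 rad), for 0.2 s.
At the end, for the whole second after the job is handed in: The blue mug stands at rest and upright on the table, wholly on the coaster (its centre within 37 mm of the coaster's centre); the green lid rests open by itself at more than 1.85 rad (stop at 1.95); the coffee box is shut; the bystanders are within 30 mm of where they were (horizontal distance between blue_mug and coaster below 0.037 m and angle between blue_mug's own z axis and vertical below 0.1 rad and linear speed of blue_mug below 0.02 m/s and height (world z) of blue_mug below 0.006 m and value of joint tea_lid above 1.85 rad and value of joint coffee_lid below 0.05 rad); the robot touches nothing.
It fails at once if the blue mug is lifted off the table (height (world z) of blue_mug above 0.012 m).
It fails at once if the blue mug is tipped by more than about 17 degrees (angle between blue_mug's own z axis and vertical above 0.3 rad).
It fails at once if the green lid is opened before the mug is on the coaster (value of joint tea_lid above 0.5 rad and not (horizontal distance between blue_mug and coaster below 0.06 m)).
It fails at once if the coffee box is opened (value of joint coffee_lid above 0.2 rad).
It fails at once if a bystander (white mug, biscuit box, tape roll, glasses case, stapler or pen pot) is moved by more than 30 mm (distance of any of white_mug, biscuit_box, tape_roll, glasses_case, stapler, pen_pot from where it was at the start of the episode above 0.03 m).
It also fails if it takes over 64 s, if anything falls off the work surface, if the arm or the gripper's body presses on something with over 40 N, if the wrist force passes 120 N, or if a joint passes its speed limit or range.

## Working session

There is one attempt and no reset: what is moved stays moved. The work goes in short steps, Python scripts to look and compute and a tool call to move; the robot and the scene stay as the last step left them, time stands still between calls to the robot, and variables do not carry over. Pictures are saved under pics/ and viewed, and the job is handed in when it is done.

Besides the shell and the picture viewer there is one more tool, called after "Call:" as name(argument=value, ...), one argument or row to a line, values as JSON. arm_command: Moves the arm, as the interface text tells. Its arguments: {"type":"object","properties":{"steps":{"type":"array"},"jaw":{"type":"number"}},"required":["steps"]}

```bash
mkdir -p pics
python3 - <<'E'
from plant import ctrl
import cv2
for n in("scene","top"):
    im=ctrl.camera(n); cv2.imwrite(f"pics/{n}0.png",im[:,:,::-1]); p=ctrl.camera_params(n); print(n,p)
o=ctrl.get_obs(); print(o)
E
```

```text
scene {'fx': 370.7088962947335, 'fy': 370.7088962947335, 'cx': 323.0296752980648, 'cy': 203.92436935915512, 'dist_coeffs': array([-0.01444927,  0.        ,  0.        ,  0.        ,  0.        ]), 'R': array([[-0.82179851,  0.56947528,  0.0185775 ],
       [ 0.41353119,  0.61855415, -0.66811879],
       [-0.39196832, -0.54137665, -0.74382267]]), 't': array([ 428.33422178, -159.16569094, 1573.95058207])}
top {'fx': 441.829898129585, 'fy': 441.829898129585, 'cx': 316.6594170991418, 'cy': 192.39291539325077, 'dist_coeffs': array([0.01118512, 0.        , 0.        , 0.        , 0.        ]), 'R': array([[ 0.00502493, -0.99998349,  0.00278665],
       [-0.9910758 , -0.00535133, -0.13319205],
       [ 0.13320476, -0.0020925 , -0.99108633]]), 't': array([-3.89898660e-01,  5.57034712e+02,  1.33749790e+03])}
{'clock': 0.1, 'q': array([-1.39768762e+00,  3.08932421e-01,  1.63506341e+00,  2.36584147e-06,
        1.19972468e+00, -6.97215502e-02]), 'qvel': array([-8.50341463e-05, -1.64760015e-03, -4.98826688e-03, -4.01814325e-04,
        7.19598903e-04,  1.38601406e-03]), 'joint_efforts': array([-7.21794986e-04, -4.16407800e+01, -2.77644986e+01, -1.48822928e-04,
        4.01099212e-03, -1.60972326e-05]), 'ee_pos': array([ 150.11234678, -605.9265765 ,  230.15092975]), 'tool_rot': array([ 7.87543195e-01, -6.16258537e-01, -7.89440787e-04, -7.13252414e-04]), 'force': array([-0.23123326,  0.57282272,  0.2919686 ]), 'ft_torque': array([ 0.04259066,  0.01752039, -0.03140356]), 'opening': 1.0012580167695162}
```

View pics/scene0.png

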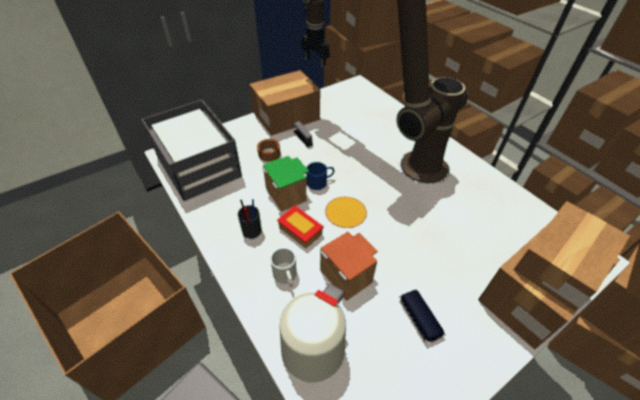

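View pics/top0.png

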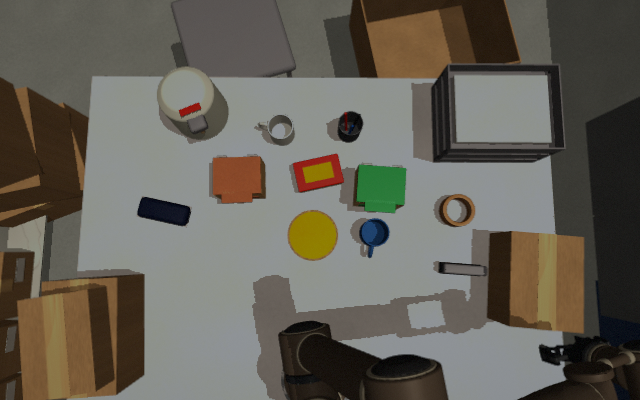

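The tea box (green lid) is on the robot's right, at top-view px (381,187). The mug is in front of it at (375,233), the coaster at (312,235), and the brown-lidded coffee box on the left at (238,178). Next I'll measure them.

```bash
cat > h.py <<'E'
import numpy as np, cv2
from scipy.spatial.transform import Rotation as Ro
def ray(P,uv,z):
    K=np.array([[P['fx'],0,P['cx']],[0,P['fy'],P['cy']],[0,0,1]])
    n=cv2.undistortPoints(np.array(uv,float).reshape(-1,1,2),K,P['dist_coeffs']).reshape(-1,2)
    d=np.c_[n,np.ones(len(n))]@P['R']; c=-P['R'].T@P['t']
    return c+d*((z-c[2])/d[:,2])[:,None]
def mask(im,lo,hi,roi=None):
    h=cv2.cvtColor(im,cv2.COLOR_RGB2HSV); m=cv2.inRange(h,np.array(lo),np.array(hi))
    if roi:
        k=np.zeros_like(m); x0,y0,x1,y1=roi; k[y0:y1,x0:x1]=1; m=m*k
    return m
def big(m):
    c,_=cv2.findContours(m,cv2.RETR_EXTERNAL,cv2.CHAIN_APPROX_NONE); return max(c,key=cv2.contourArea)[:,0,:]
E
python3 - <<'E'
from h import *
from plant import ctrl
P=ctrl.camera_params("top"); im=cv2.imread("pics/top0.png")[:,:,::-1].copy()
y=big(mask(im,(18,120,100),(35,255,255),(270,190,350,280)))
w=ray(P,y,1.); (c,r)=cv2.minEnclosingCircle(w[:,:2].astype(np.float32)); print("coaster",c,r)
g=mask(im,(45,80,50),(80,255,255),(340,150,420,225))
G=big(g); w=ray(P,G,128)[:,:2].astype(np.float32)
print("lid",cv2.minAreaRect(w)); 
a=cv2.approxPolyDP(w.reshape(-1,1,2),7,True)[:,0]; print(a)
b=mask(im,(98,90,30),(125,255,255),(345,210,400,265)); B=big(b)
w=ray(P,B,80)[:,:2]; print(w.min(0),w.max(0))
x=np.hstack([im[130:290,200:480]]); x=cv2.resize(x,None,fx=2.8,fy=2.8,interpolation=cv2.INTER_CUBIC)
for C in(G,B,y): cv2.polylines(x,[((C-[200,130]+.5)*2.8).astype(int)],True,(255,0,255),1)
cv2.imwrite("pics/topz.png",x[:,:,::-1])
E
```

```text
coaster (427.7330322265625, 14.18881607055664) 76.60868835449219
lid ((557.1981201171875, -183.30340576171875), (139.40476989746094, 134.7550506591797), 85.9916763305664)
[[ 626.45953 -120.90582]
 [ 523.2058  -111.41718]
 [ 517.5148  -137.44513]
 [ 494.25952 -137.22133]
 [ 488.91693 -220.89722]
 [ 512.1758  -227.11299]
 [ 512.2859  -247.3687 ]
 [ 618.25024 -255.43758]]
[ 359.45027075 -210.66271306] [ 474.93190927 -127.09797706]
```

View pics/topz.png

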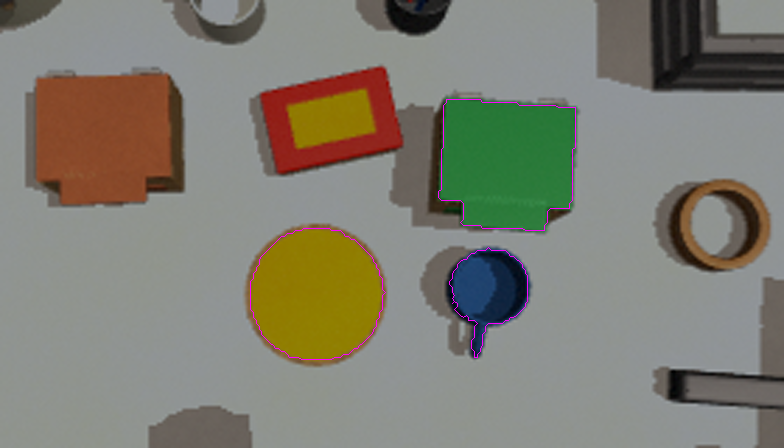

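Call:
arm_command(
  steps=[
    [0,0,-0.035,0,0,0],
    [0,0,-0.035,0,0,0],
    [0,0,-0.035,0,0,0],
    [0,0,0,0,0,0.081],
    [0,0,0,0,0,0.081],
    [0,0,0,0,0,0.081],
    [-0.03,-0.02,0,0,0,0],
    [-0.03,-0.02,0,0,0,0],
    [-0.03,-0.02,0,0,0,0],
    [-0.03,-0.02,0,0,0,0],
  ],
  jaw=0,
)

```text
clock: 0.93
ee_pos: [230.6, -485.1, 335.4]
tool_rot: [-0.707, 0.708, 0.001, 0.0]
force: [-0.6, 0.7, 0.8]
opening: -0.002
```

Call:
arm_command(
  steps=[
    [-0.035,-0.0225,0,0,0,0],
    [-0.035,-0.0225,0,0,0,0],
    [-0.035,-0.0225,0,0,0,0],
    [-0.035,-0.0225,0,0,0,0],
    [-0.035,-0.0225,0,0,0,0],
    [-0.035,-0.0225,0,0,0,0],
    [-0.035,-0.0225,0,0,0,0],
    [-0.035,-0.0225,0,0,0,0],
    [-0.034,-0.022,0,0,0,0],
    [0,0,0,0,0,0],
  ],
)

```text
clock: 1.77
ee_pos: [435.0, -166.5, 336.0]
tool_rot: [0.71, -0.704, -0.001, -0.002]
force: [-0.1, 0.6, 0.2]
opening: 0.003
```

Run:
```python
from h import *
from plant import ctrl
for n in("scene","top"):
    im=ctrl.camera(n); cv2.imwrite(f"pics/{n}1.png",im[:,:,::-1])
P=ctrl.camera_params("scene"); im=cv2.imread("pics/scene0.png")[:,:,::-1]
x=cv2.resize(im[120:260,220:400],None,fx=4,fy=4,interpolation=cv2.INTER_CUBIC)
# expected mug/lid points
K=np.array([[P['fx'],0,P['cx']],[0,P['fy'],P['cy']],[0,0,1]])
pr=lambda X:cv2.projectPoints(np.array(X,float),cv2.Rodrigues(P['R'])[0],P['t'],K,P['dist_coeffs'])[0][:,0]
a=np.linspace(0,6.28,60)
C=[np.c_[435+42*np.cos(a),-169+42*np.sin(a),0*a+z] for z in(0,80)]+[[[489,-180,120],[622,-188,120]],np.c_[428+80*np.cos(a),14+80*np.sin(a),0*a+1]]
for c in C: cv2.polylines(x,[((pr(c)-[220,120]+.5)*4).astype(int)],False,(255,0,255),1)
cv2.imwrite("pics/scz.png",x[:,:,::-1]); print(ctrl.get_obs()['ee_pos'])
```

```text
[ 432.60400494 -171.22080741  335.79504589]
```

View pics/scz.png

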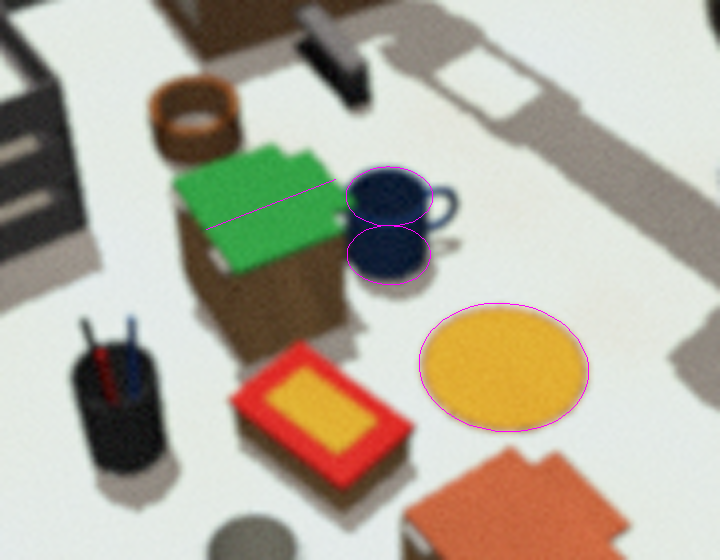

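View pics/scene1.png

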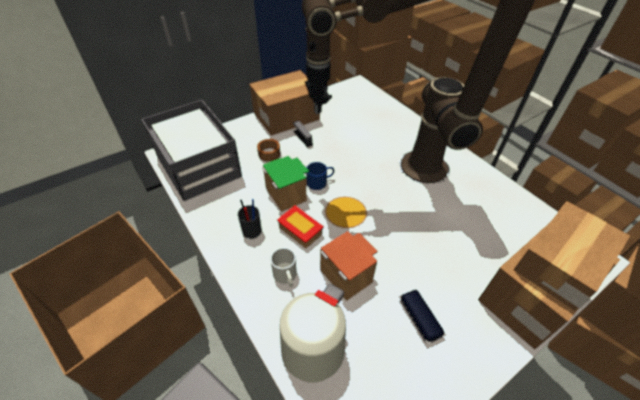

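Second-view overlays agree with the estimates: mug rim at crop px (390,196), coaster at (504,367), tab edge at (336,180). The arm is clear above the mug. I'll tilt slightly and go down into it.

Call:
arm_command(
  steps=[
    [0,0,0,0.12,0,0],
    [0,0.004,0.034,0,0,0],
    [0,0.004,0.034,0,0,0],
    [0,0.004,0.034,0,0,0],
    [0,0.004,0.034,0,0,0],
    [0,0.004,0.034,0,0,0],
    [0,0.004,0.034,0,0,0],
    [0,0,0,0,0,0],
    [0,0,0,0,0,0],
    [0,0,0,0,0,0],
  ],
)

```text
clock: 2.7
ee_pos: [433.7, -174.3, 132.4]
tool_rot: [-0.705, 0.706, -0.044, 0.043]
force: [1.0, -0.5, 0.7]
opening: -0.001
```

Run:
```python
from h import *
from plant import ctrl
o=ctrl.get_obs();print(o['ee_pos'],o['force'],Ro.from_quat(o['tool_rot']).as_matrix().round(3))
for n,r in(("scene",(280,120,400,220)),("top",(320,180,440,280))):
    im=ctrl.camera(n); x=im[r[1]:r[3],r[0]:r[2]]; cv2.imwrite(f"pics/{n}2.png",cv2.resize(x,None,fx=4,fy=4,interpolation=cv2.INTER_CUBIC)[:,:,::-1])
```

```text
[ 433.65099795 -174.29894898  132.35073059] [ 0.9939366  -0.46977595  0.65776822] [[-0.002 -0.993  0.122]
 [-1.     0.002 -0.001]
 [ 0.001 -0.122 -0.993]]
```

View pics/scene2.png

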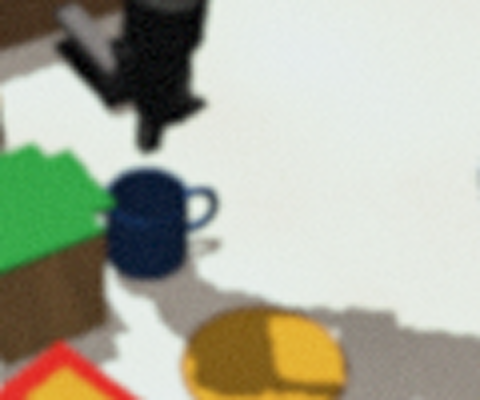

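View pics/top2.png

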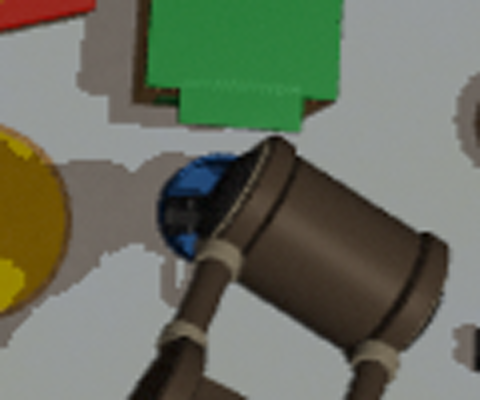

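The scene view shows the shut fingertips (px 148,150) just above the mug opening. Going in.

Call:
arm_command(
  steps=[
    [-0.005,0.004,0.02,0,0,0],
    [0,0.002,0.02,0,0,0],
    [0,0.0024,0.02,0,0,0],
    [0,0.0024,0.02,0,0,0],
    [0,0.0024,0.02,0,0,0],
    [0,0,0,0,0,0],
    [0,0,0,0,0,0],
    [-0.005,0,0,0,0,0],
    [-0.005,0,0,0,0,0],
    [-0.005,0,0,0,0,0],
  ],
)

```text
clock: 3.63
ee_pos: [434.0, -154.0, 32.2]
tool_rot: [0.706, -0.706, 0.045, -0.043]
force: [-0.1, -6.3, 6.6]
opening: -0.0
```

Call:
arm_command(
  steps=[
    [-0.006,0,0,0,0,0],
    [-0.006,0,0,0,0,0],
    [-0.006,0,0,0,0,0],
    [-0.006,0,0,0,0,0],
    [-0.006,0,0,0,0,0],
    [-0.006,0,0,0,0,0],
    [0,0,0,0,0,0],
    [0,0,0,0,0,0],
    [0,0,0,0,0,0],
    [0,0,0,0,0,0],
  ],
)

```text
clock: 4.47
ee_pos: [436.9, -118.9, 33.9]
tool_rot: [0.706, -0.705, 0.048, -0.044]
force: [0.6, -4.2, 14.9]
opening: -0.0
```

Run:
```python
from h import *
from plant import ctrl
o=ctrl.get_obs();print(o['ee_pos'],o['force'])
for n,r in(("scene",(280,120,400,220)),):
    im=ctrl.camera(n); x=im[r[1]:r[3],r[0]:r[2]]; cv2.imwrite(f"pics/{n}3.png",cv2.resize(x,None,fx=5,fy=5,interpolation=cv2.INTER_CUBIC)[:,:,::-1])
```

```text
[ 436.94467378 -118.89251755   33.90550623] [ 0.58502323 -4.19528203 14.9092469 ]
```

View pics/scene3.png

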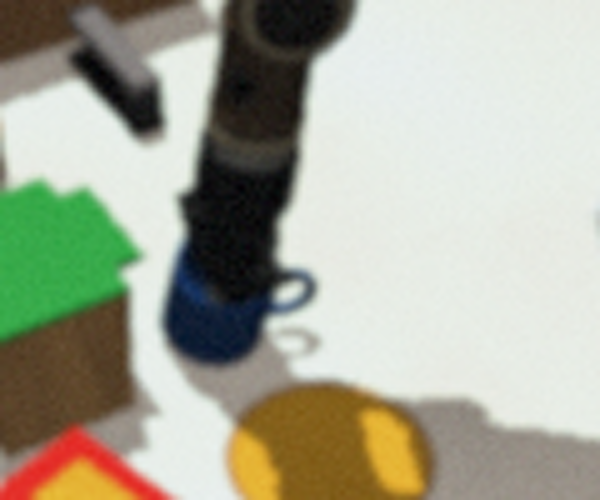

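Upward force is growing to 15 N, so something presses down on the mug, probably the knuckles on the rim. I'll back off a little in y and raise.

Call:
arm_command(
  steps=[
    [0.003,0,-0.003,0,0,0],
    [0.003,0,-0.003,0,0,0],
    [0,0,-0.003,0,0,0],
    [0,0,0,0,0,0],
    [0,0,0,0,0,0],
    [0,0,0,0,0,0],
    [0,0,0,0,0,0],
    [0,0,0,0,0,0],
    [0,0,0,0,0,0],
    [0,0,0,0,0,0],
  ],
)

```text
clock: 5.35
ee_pos: [431.3, -122.9, 39.3]
tool_rot: [-0.706, 0.706, -0.043, 0.043]
force: [0.4, -1.8, 6.5]
opening: 0.001
```

Run:
```python
from h import *
from plant import ctrl
o=ctrl.get_obs();print(o['ee_pos'],o['force'])
for n,r in(("scene",(280,120,400,220)),("top",(290,180,410,280))):
    im=ctrl.camera(n); x=im[r[1]:r[3],r[0]:r[2]]; cv2.imwrite(f"pics/{n}4.png",cv2.resize(x,None,fx=5,fy=5,interpolation=cv2.INTER_CUBIC)[:,:,::-1])
```

```text
[ 431.27812661 -122.87321041   39.28780117] [ 0.37100832 -1.75929994  6.50321078]
```

View pics/scene4.png

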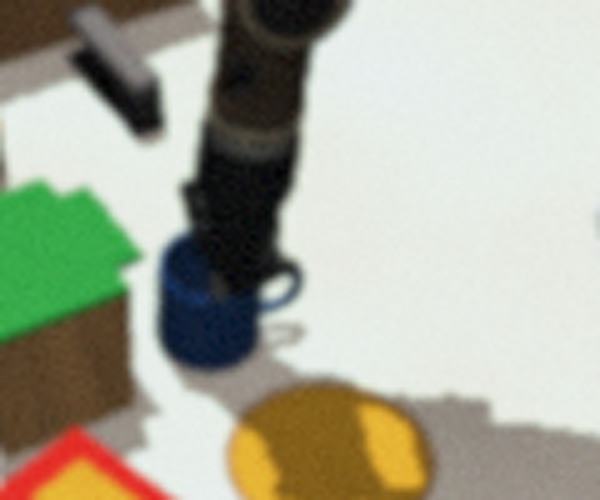

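View pics/top4.png

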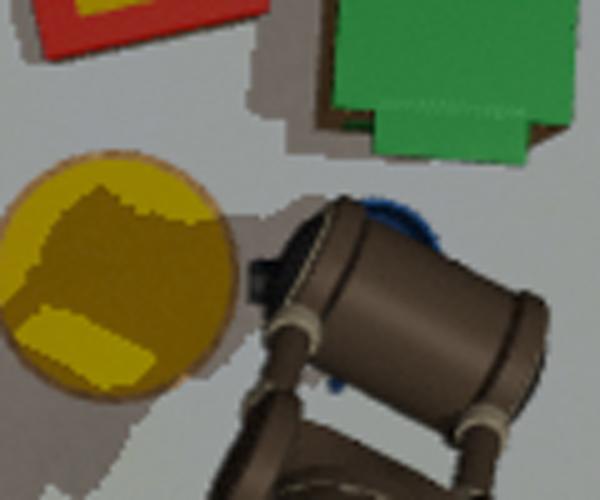

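The image shows the gripper's +y knuckle at the mug's rim; the mug is now upright. Raise a bit more so the knuckle clears it.

Call:
arm_command(
  steps=[
    [0.003,0,-0.003,0,0,0],
    [0.003,0,-0.003,0,0,0],
    [0.003,0,0,0,0,0],
    [0,0,0,0,0,0],
    [0,0,0,0,0,0],
    [0,0,0,0,0,0],
    [0,0,0,0,0,0],
    [0,0,0,0,0,0],
    [0,0,0,0,0,0],
    [0,0,0,0,0,0],
  ],
)

```text
clock: 6.28
ee_pos: [430.0, -131.7, 44.9]
tool_rot: [-0.706, 0.706, -0.042, 0.042]
force: [0.6, -0.3, -0.8]
opening: 0.0
```

Run:
```python
from h import *
from plant import ctrl
o=ctrl.get_obs();print(o['ee_pos'],o['force'])
for n,r in(("scene",(280,120,400,220)),):
    im=ctrl.camera(n); x=im[r[1]:r[3],r[0]:r[2]]; cv2.imwrite(f"pics/{n}5.png",cv2.resize(x,None,fx=5,fy=5,interpolation=cv2.INTER_CUBIC)[:,:,::-1])
```

```text
[ 429.96870246 -131.65822358   44.85093374] [ 0.56855799 -0.2737271  -0.84002474]
```

View pics/scene5.png

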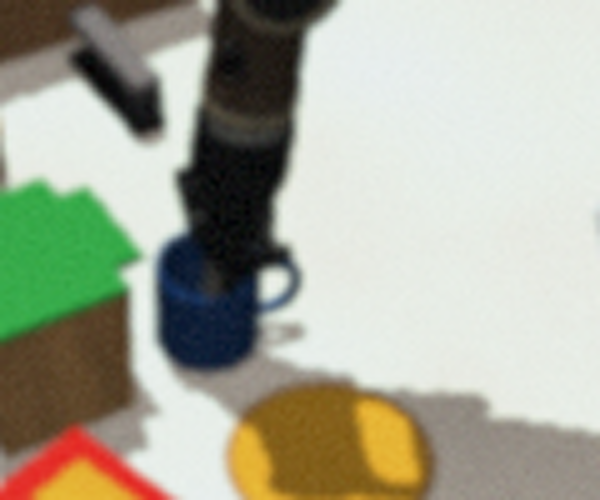

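Force is near zero and the mug stands upright. Continue the drag slowly at this height.

Call:
arm_command(
  steps=[
    [-0.005,0,0,0,0,0],
    [-0.005,0,0,0,0,0],
    [-0.005,0,0,0,0,0],
    [-0.005,0,0,0,0,0],
    [-0.005,0,0,0,0,0],
    [-0.005,0,0,0,0,0],
    [-0.005,0,0,0,0,0],
    [-0.005,0,0,0,0,0],
    [0,0,0,0,0,0],
    [0,0,0,0,0,0],
  ],
)

```text
clock: 7.17
ee_pos: [429.7, -91.1, 44.8]
tool_rot: [0.706, -0.706, 0.042, -0.042]
force: [-0.2, -0.3, 0.4]
opening: -0.001
```

Run:
```python
from h import *
from plant import ctrl
o=ctrl.get_obs();print(o['ee_pos'],o['force'])
for n,r in(("scene",(280,120,400,220)),):
    im=ctrl.camera(n); x=im[r[1]:r[3],r[0]:r[2]]; cv2.imwrite(f"pics/{n}6.png",cv2.resize(x,None,fx=5,fy=5,interpolation=cv2.INTER_CUBIC)[:,:,::-1])
```

```text
[429.7390567  -91.12192004  44.76860015] [-0.21661149 -0.27969327  0.39378291]
```

View pics/scene6.png

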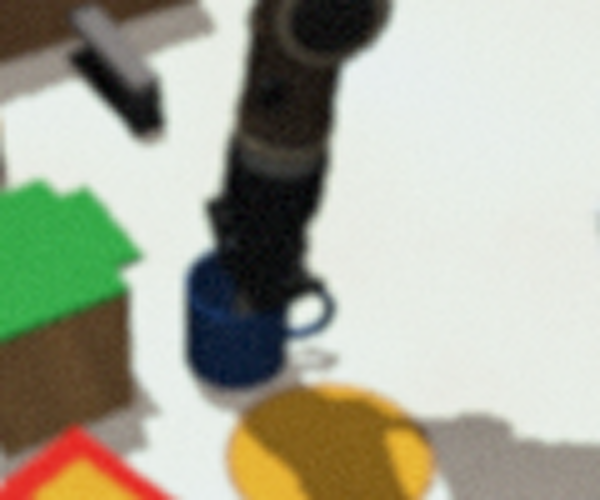

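The mug slid upright with negligible force. Continue.

Call:
arm_command(
  steps=[
    [-0.007,0,0,0,0,0],
    [-0.008,0,0,0,0,0],
    [-0.008,0,0,0,0,0],
    [-0.008,0,0,0,0,0],
    [-0.008,0,0,0,0,0],
    [-0.008,0,0,0,0,0],
    [-0.008,0,0,0,0,0],
    [-0.008,0,0,0,0,0],
    [-0.008,0,0,0,0,0],
    [-0.008,0,0,0,0,0],
  ],
)

```text
clock: 8.05
ee_pos: [430.0, -11.9, 44.9]
tool_rot: [-0.706, 0.706, -0.042, 0.042]
force: [0.1, -2.1, 1.2]
opening: 0.001
```

Call:
arm_command(
  steps=[
    [-0.006,0,0,0,0,0],
    [-0.006,0,0,0,0,0],
    [-0.006,0,0,0,0,0],
    [-0.006,0,0,0,0,0],
    [-0.006,0,0,0,0,0],
    [0,0,0,0,0,0],
    [0,0,0,0,0,0],
    [0,0,0,0,0,0],
    [0,0,0,0,0,0],
    [0,0,0,0,0,0],
  ],
)

```text
clock: 8.88
ee_pos: [429.8, 17.2, 44.8]
tool_rot: [-0.706, 0.706, -0.042, 0.042]
force: [-0.0, -0.9, -0.2]
opening: 0.0
```

Run:
```python
from h import *
from plant import ctrl
o=ctrl.get_obs();print(o['ee_pos'],o['force'])
P=ctrl.camera_params("scene")
n="scene";r=(280,140,400,240)
im=ctrl.camera(n)
b=mask(im,(98,90,20),(130,255,255),(300,150,390,240)); B=big(b); print(cv2.boundingRect(B))
lo=B[B[:,1]>=B[:,1].max()-1].mean(0); print("near-bottom",lo,ray(P,[lo],0))
x=im[r[1]:r[3],r[0]:r[2]]; cv2.imwrite(f"pics/{n}7.png",cv2.resize(x,None,fx=5,fy=5,interpolation=cv2.INTER_CUBIC)[:,:,::-1])
im=ctrl.camera("top"); cv2.imwrite("pics/top7.png",cv2.resize(im[170:290,250:400],None,fx=4,fy=4)[:,:,::-1])
```

```text
[429.80882124  17.18325126  44.76927021] [-0.01251629 -0.8987653  -0.18683845]
(334, 187, 20, 28)
near-bottom [343.         213.63636364] [[443.67827829  19.55267091   0.        ]]
```

View pics/scene7.png

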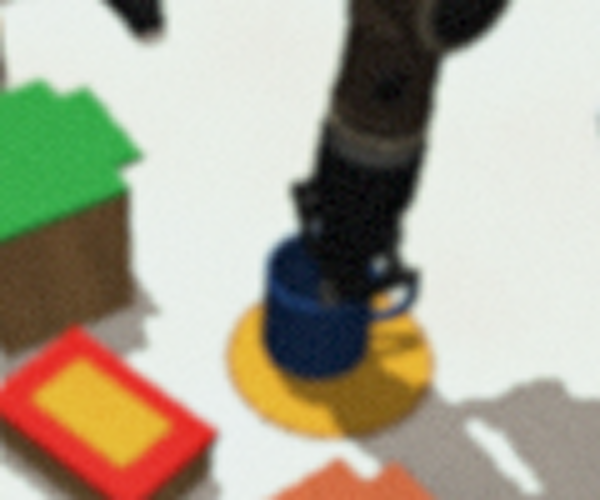

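View pics/top7.png

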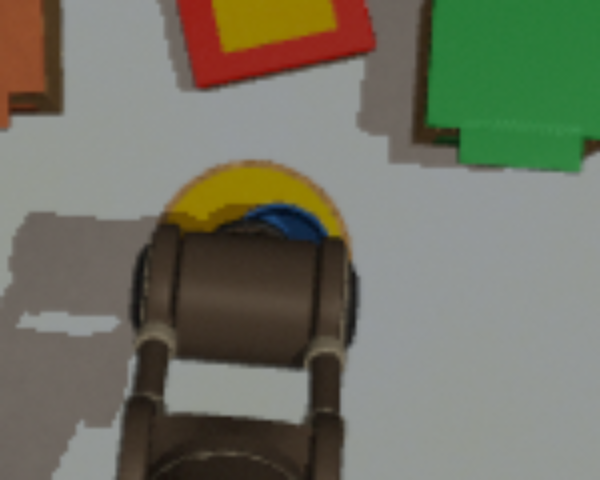

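The mug is upright on the near side of the coaster, about 22–28 mm short in y. Push 22 mm more.

Call:
arm_command(
  steps=[
    [-0.005,0,0,0,0,0],
    [-0.006,0,0,0,0,0],
    [-0.006,0,0,0,0,0],
    [-0.005,0,0,0,0,0],
    [0.004,0,0,0,0,0],
    [0.006,0,0,0,0,0],
    [0.008,0,0,0,0,0],
    [0,0,-0.01,0,0,0],
    [0,0,-0.03,0,0,0],
    [0,0,-0.03,0,0,0],
  ],
)

```text
clock: 9.82
ee_pos: [419.7, 20.4, 113.7]
tool_rot: [-0.705, 0.706, -0.041, 0.041]
force: [0.2, 0.8, 0.9]
opening: -0.001
```

Call:
arm_command(
  steps=[
    [0.01,0.02,-0.02,0,0,0],
    [0.02,0.02,-0.015,0.06,0,0],
    [0.03,0.01,-0.01,0.08,0,0],
    [0.03,0,0,0.08,0,0],
    [0.03,0,0,0.08,0,0],
    [0.03,0,0,0,0,0],
    [0.03,0,0,0,0,0],
    [0,0,0,0,0,0],
    [0,0,0,0,0,0],
    [0,0,0,0,0,0],
  ],
)

```text
clock: 10.65
ee_pos: [365.8, -145.8, 151.3]
tool_rot: [-0.694, 0.694, -0.133, 0.138]
force: [-0.3, 0.1, 0.5]
opening: 0.003
```

Run:
```python
from h import *
from plant import ctrl
o=ctrl.get_obs();print(o['ee_pos'],o['force'],Ro.from_quat(o['tool_rot']).as_matrix().round(3),o['q'].round(2))
P=ctrl.camera_params("scene")
n="scene"
im=ctrl.camera(n)
b=mask(im,(98,90,20),(130,255,255),(310,150,390,240)); B=big(b); print(cv2.boundingRect(B))
lo=B[B[:,1]>=B[:,1].max()-1].mean(0); print("centre est",lo,ray(P,[lo+[0,1]],0)-[24.6,34,0])
r=(230,100,390,240);x=im[r[1]:r[3],r[0]:r[2]]; cv2.imwrite(f"pics/{n}8.png",cv2.resize(x,None,fx=4,fy=4,interpolation=cv2.INTER_CUBIC)[:,:,::-1])
im=ctrl.camera("top"); cv2.imwrite("pics/top8.png",cv2.resize(im[150:300,250:450],None,fx=4,fy=4)[:,:,::-1])
```

```text
[ 365.77642879 -145.83159337  151.30348454] [-0.25272829  0.12879086  0.53754335] [[ 0.    -0.927  0.376]
 [-1.     0.002  0.006]
 [-0.006 -0.376 -0.926]] [-0.69 -0.26  2.45  0.39  0.69  0.61]
(337, 190, 30, 29)
centre est [347.         217.45454545] [[420.80033882  12.62951041   0.        ]]
```

View pics/scene8.png

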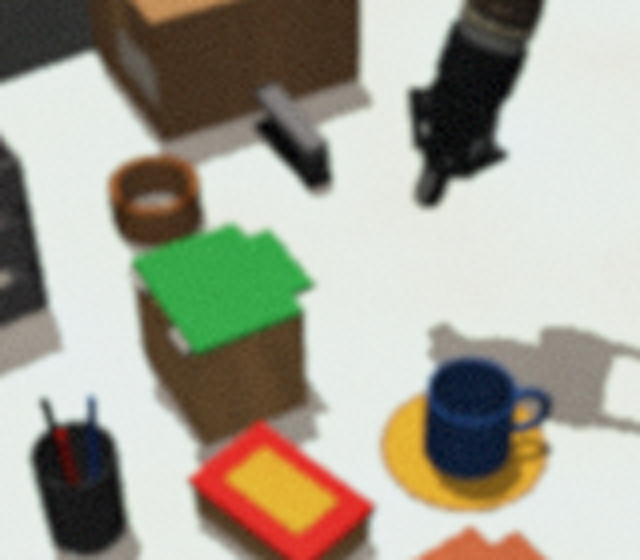

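View pics/top8.png

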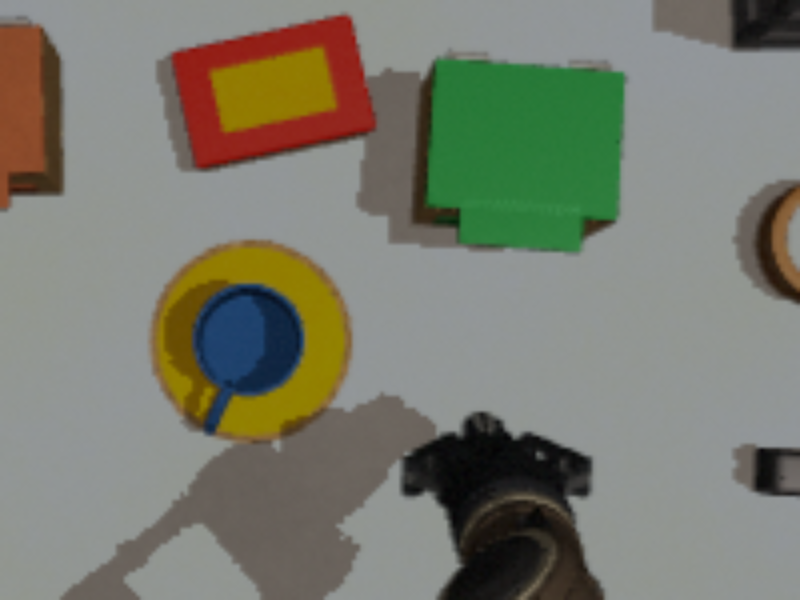

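The mug stands upright on the coaster: top crop (248,340) against coaster centre (252,340). By my estimate it is about 7 mm off centre, and the lid is still shut. Now to the lid: position the fingertips in front of the tab and tilt forward.

Call:
arm_command(
  steps=[
    [0.0072,-0.011,0.012,0,0,0],
    [0.0072,-0.011,0.012,0,0,0],
    [0.0072,-0.011,0.012,0,0,0],
    [0.0072,-0.011,0.012,0,0,0],
    [0.0072,-0.011,0.012,0,0,0],
    [0,0,0,0.11,0,0],
    [0,0,0,0.11,0,0],
    [0,0,0,0.11,0,0],
    [0,0,0,0.11,0,0],
    [0,0,0,0,0,0],
  ],
)

```text
clock: 11.58
ee_pos: [439.1, -171.0, 112.5]
tool_rot: [0.675, -0.669, 0.206, -0.232]
force: [-1.3, 0.8, -0.1]
opening: 0.001
```

Run:
```python
from h import *
from plant import ctrl
o=ctrl.get_obs();print(o['ee_pos'],o['force'],Ro.from_quat(o['tool_rot']).as_matrix().round(3),o['q'].round(2))
n="scene"
im=ctrl.camera(n)
r=(230,80,390,220);x=im[r[1]:r[3],r[0]:r[2]]; cv2.imwrite(f"pics/{n}9.png",cv2.resize(x,None,fx=4,fy=4,interpolation=cv2.INTER_CUBIC)[:,:,::-1])
```

```text
[ 439.1400818  -170.95548686  112.54034047] [-1.33164068  0.76776128 -0.11283726] [[ 0.019 -0.809  0.588]
 [-0.999  0.004  0.038]
 [-0.033 -0.588 -0.808]] [-0.77 -0.    2.45  1.11  0.51 -0.16]
```

View pics/scene9.png

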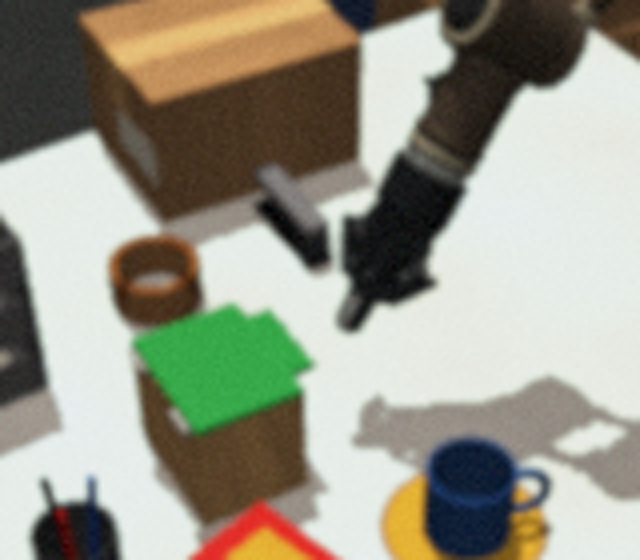

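Call:
arm_command(
  steps=[
    [0.002,-0.003,0.004,0.03,0,0],
    [0.002,-0.003,0.004,0.03,0,0],
    [0.002,-0.003,0.004,0.03,0,0],
    [0.002,-0.003,0.004,0.03,0,0],
    [0.002,-0.003,0.004,0.03,0,0],
    [0,0,0,0.03,0,0],
    [0,0,0,0.03,0,0],
    [0,0,0,0.03,0,0],
    [0,0,0,0,0,0],
    [0,0,0,0,0,0],
  ],
)

```text
clock: 12.47
ee_pos: [466.1, -182.8, 108.6]
tool_rot: [0.643, -0.639, 0.285, -0.31]
force: [-0.1, -0.2, 0.6]
opening: 0.003
```

Run:
```python
from h import *
from plant import ctrl
o=ctrl.get_obs();print(o['ee_pos'],o['force'],Ro.from_quat(o['tool_rot']).as_matrix().round(3),o['q'].round(2))
```

```text
[ 466.08856988 -182.81637517  108.56773171] [-0.09830086 -0.15849613  0.62522888] [[ 0.02  -0.645  0.764]
 [-0.999  0.01   0.034]
 [-0.03  -0.764 -0.645]] [-0.86  0.14  2.49  1.74  0.66 -0.86]
```

Tilt is about 0.87 rad. Drop below the tab and slide in under it.

Call:
arm_command(
  steps=[
    [0,0.005,0.0042,0,0,0],
    [0,0.005,0.0042,0,0,0],
    [0,0,0,0,0,0],
    [0,-0.0045,0.0053,0,0,0],
    [0,-0.0045,0.0053,0,0,0],
    [0,-0.0045,0.0053,0,0,0],
    [0,-0.0045,0.0053,0,0,0],
    [0,0,0,0,0,0],
    [0,0,0,0,0,0],
    [0,0,0,0,0,0],
  ],
)

```text
clock: 13.3
ee_pos: [493.5, -182.4, 95.7]
tool_rot: [0.643, -0.639, 0.286, -0.31]
force: [-0.2, -0.5, 0.3]
opening: -0.0
```

Run:
```python
from h import *
from plant import ctrl
o=ctrl.get_obs();print(o['ee_pos'],o['force'],Ro.from_quat(o['tool_rot']).as_matrix().round(3),o['q'].round(2))
n="scene"
im=ctrl.camera(n)
r=(230,80,390,220);x=im[r[1]:r[3],r[0]:r[2]]; cv2.imwrite(f"pics/{n}10.png",cv2.resize(x,None,fx=4,fy=4,interpolation=cv2.INTER_CUBIC)[:,:,::-1])
```

```text
[ 493.47726753 -182.41178336   95.65422749] [-0.15453759 -0.53166707  0.34711019] [[ 0.019 -0.644  0.765]
 [-0.999  0.01   0.033]
 [-0.028 -0.765 -0.644]] [-0.79  0.22  2.45  1.85  0.63 -0.92]
```

View pics/scene10.png

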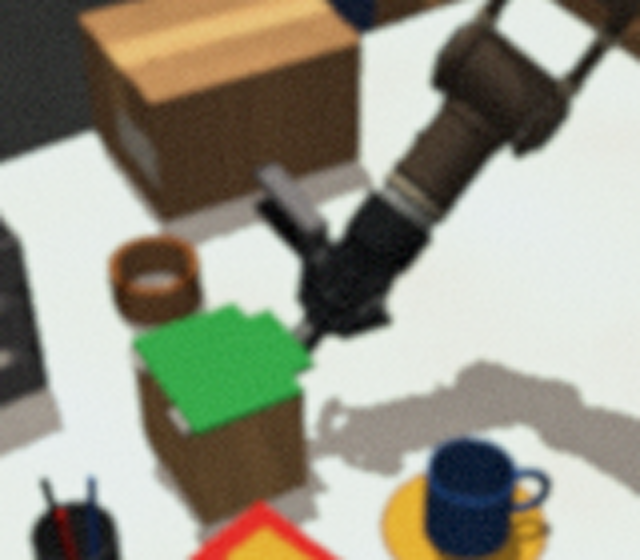

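The fingertips are under the middle of the tab (px 308,340). Lift along the arc.

Call:
arm_command(
  steps=[
    [0,-0.0074,-0.0045,0,0,0],
    [0,-0.0074,-0.0045,0,0,0],
    [0,-0.0074,-0.0045,0,0,0],
    [0,-0.0074,-0.0045,0,0,0],
    [0,-0.0074,-0.0045,0,0,0],
    [0,-0.0074,-0.0045,0,0,0],
    [0,-0.0085,-0.002,0,0,0],
    [0,-0.0085,-0.002,0,0,0],
    [0,-0.0085,-0.002,0,0,0],
    [0,-0.0085,-0.002,0,0,0],
  ],
)

```text
clock: 14.18
ee_pos: [516.4, -184.4, 177.8]
tool_rot: [0.642, -0.64, 0.286, -0.31]
force: [-0.4, 0.3, -0.6]
opening: 0.002
```

Run:
```python
from h import *
from plant import ctrl
o=ctrl.get_obs();print(o['ee_pos'],o['force'],Ro.from_quat(o['tool_rot']).as_matrix().round(3),o['q'].round(2))
n="scene"
im=ctrl.camera(n)
r=(230,80,390,220);x=im[r[1]:r[3],r[0]:r[2]]; cv2.imwrite(f"pics/{n}11.png",cv2.resize(x,None,fx=4,fy=4,interpolation=cv2.INTER_CUBIC)[:,:,::-1])
```

```text
[ 516.40358074 -184.40754734  177.82760332] [-0.40930778  0.32001679 -0.64924107] [[ 0.017 -0.645  0.764]
 [-0.999  0.011  0.032]
 [-0.029 -0.764 -0.644]] [-0.75  0.01  2.39  1.51  0.57 -0.46]
```

View pics/scene11.png

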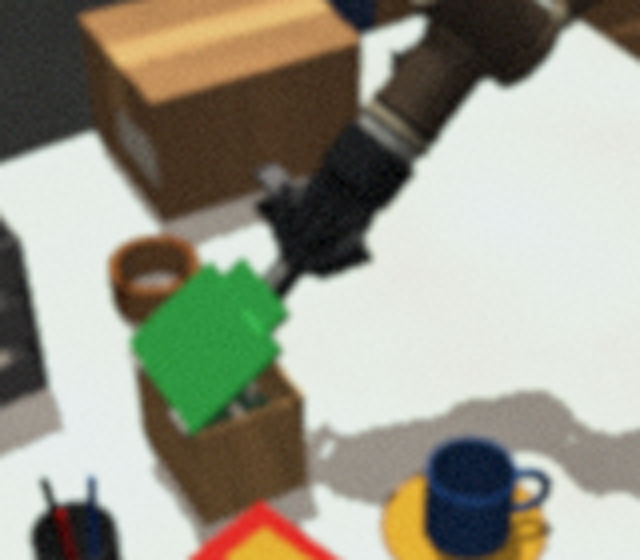

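The lid is up at about 0.6 rad on the fingertips. Keep following the arc.

Call:
arm_command(
  steps=[
    [0,-0.0117,0.0006,0,0,0],
    [0,-0.0117,0.0006,0,0,0],
    [0,-0.0117,0.0006,0,0,0],
    [0,-0.011,0.004,0,0,0],
    [0,-0.011,0.004,0,0,0],
    [0,-0.011,0.004,0,0,0],
    [0,-0.007,0.0055,0,0,0],
    [0,-0.007,0.0055,0,0,0],
    [0,-0.007,0.0055,0,0,0],
    [0,-0.007,0.0055,0,0,0],
  ],
)

```text
clock: 15.07
ee_pos: [606.7, -184.3, 228.1]
tool_rot: [0.643, -0.64, 0.286, -0.31]
force: [-0.8, -0.0, 0.6]
opening: -0.001
```

Run:
```python
from h import *
from plant import ctrl
o=ctrl.get_obs();print(o['ee_pos'],o['force'],Ro.from_quat(o['tool_rot']).as_matrix().round(3),o['q'].round(2))
n="scene"
im=ctrl.camera(n)
r=(230,80,390,220);x=im[r[1]:r[3],r[0]:r[2]]; cv2.imwrite(f"pics/{n}12.png",cv2.resize(x,None,fx=4,fy=4,interpolation=cv2.INTER_CUBIC)[:,:,::-1])
```

```text
[ 606.69066511 -184.27335295  228.0851581 ] [-0.79382314 -0.02814496  0.57533947] [[ 0.018 -0.645  0.764]
 [-0.999  0.011  0.032]
 [-0.029 -0.764 -0.644]] [-0.6   0.06  2.2   1.34  0.49 -0.15]
```

View pics/scene12.png

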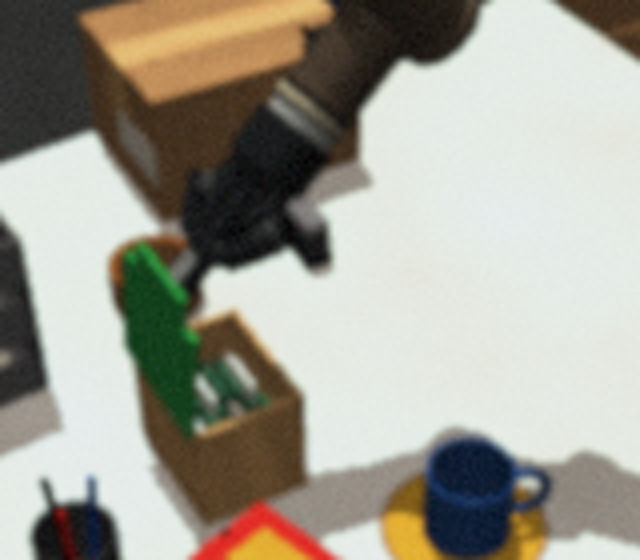

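The lid is nearly upright. Push it 40 mm further over centre, then retreat.

Call:
arm_command(
  steps=[
    [0,-0.0043,0.0052,0,0,0],
    [0,-0.0043,0.0052,0,0,0],
    [0,-0.0043,0.0052,0,0,0],
    [0,-0.0043,0.0052,0,0,0],
    [0,-0.0043,0.0052,0,0,0],
    [0,-0.0043,0.0052,0,0,0],
    [0,0,0,0,0,0],
    [0,0.002,-0.01,0,0,0],
    [0,0.004,-0.02,0,0,0],
    [0,0.004,-0.03,0,0,0],
  ],
)

```text
clock: 15.95
ee_pos: [593.4, -184.6, 257.8]
tool_rot: [0.643, -0.64, 0.285, -0.31]
force: [0.3, 0.3, 0.3]
opening: -0.002
```

Call:
arm_command(
  steps=[
    [0,0,-0.035,0,0,0],
    [0,0,-0.035,0,0,0],
    [0,0,-0.035,0,0,0],
    [0,0,-0.03,0,0,0],
    [0,0,0,0,0,0],
    [0,0,0,0,0,0],
    [0,0,0,0,0,0],
    [0,0,0,0,0,0],
    [0,0,0,0,0,0],
    [0,0,0,0,0,0],
  ],
)

```text
clock: 16.78
ee_pos: [491.4, -189.2, 344.6]
tool_rot: [0.643, -0.64, 0.285, -0.31]
force: [-0.1, -0.7, 0.2]
opening: 0.003
```

Run:
```python
from h import *
from plant import ctrl
o=ctrl.get_obs();print(o['clock'],o['ee_pos'],o['force'],abs(o['qvel']).max())
im=ctrl.camera("scene")
P=ctrl.camera_params("scene")
K=np.array([[P['fx'],0,P['cx']],[0,P['fy'],P['cy']],[0,0,1]])
pr=lambda X:cv2.projectPoints(np.array(X,float),cv2.Rodrigues(P['R'])[0],P['t'],K,P['dist_coeffs'])[0][:,0]
r=(230,80,390,220);x=cv2.resize(im[r[1]:r[3],r[0]:r[2]],None,fx=4,fy=4,interpolation=cv2.INTER_CUBIC)
# tab edge (underside middle) for a few angles
for th,c in((1.75,(255,0,0)),(1.95,(255,0,255))):
    e=np.array([622,-188,120])+135*np.array([-np.cos(th),.06*np.cos(th),np.sin(th)])
    E=[e+[0,45*s,0] for s in(-1,1)]; E=[e+[-.06*-45*s*-1,45*s,0] for s in(-1,1)]
    cv2.polylines(x,[((pr(E)-r[:2]+.5)*4).astype(int)],False,c,1)
cv2.imwrite("pics/scene13.png",x[:,:,::-1])
im=ctrl.camera("top"); cv2.imwrite("pics/top13.png",cv2.resize(im[100:300,200:480],None,fx=2.8,fy=2.8)[:,:,::-1])
```

```text
16.7833 [ 491.4305433  -189.167606    344.58435277] [-0.07339019 -0.66948193  0.15128951] 0.004653849318869412
```

View pics/scene13.png

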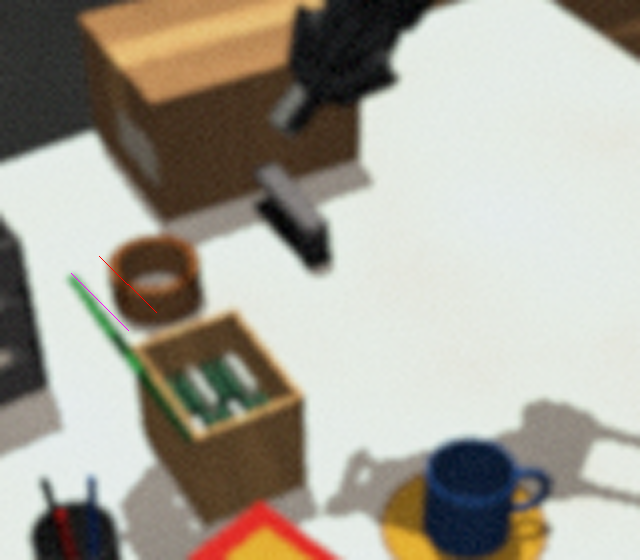

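View pics/top13.png

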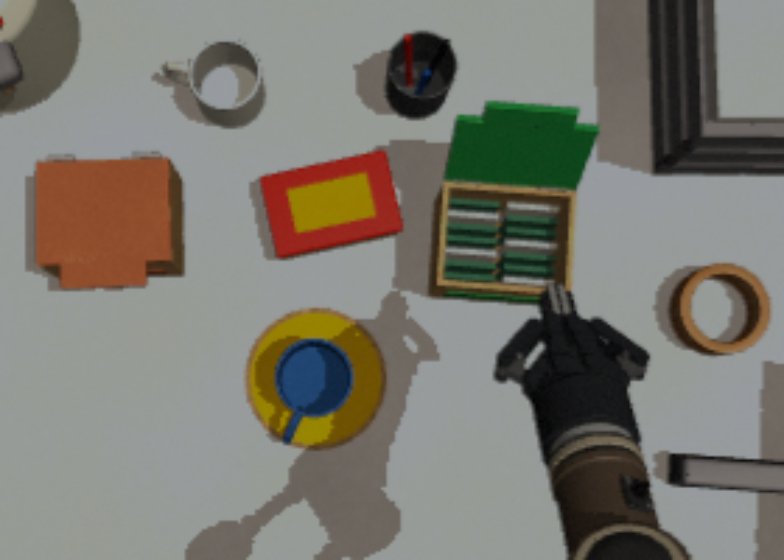

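The lid leans open at its stop: the tab edge matches the 1.95 rad projection at px (72,275). The mug is on the coaster, the coffee box is shut, the bystanders look unmoved, and the arm is clear. Handing in.

```bash
python3 -c "
from plant import ctrl
print(ctrl.hand_in())"
```

```text
the job is handed in; nothing more can be done
None
```

The blue mug is on the coaster and the green lid is open against its stop. I handed in at about 17 s of the 64 s allowed, and the hand-in reports no verdict.

**Mug:** I slid it to the coaster with the shut fingertips pushing from inside it. On the first stretch a gripper knuckle came down on the rim, with the upward force reaching about 15 N, and the mug looked slightly tilted. I backed off, raised the tool about 12 mm, and the rest of the slide ran upright at about 2 N or less. I did not measure the tilt.

**Lid:** I lifted the green lid by its tab, pushed it past centre and backed the arm clear.

**Last checks:**
- **Mug position:** about 7 mm from the coaster's centre (limit 37 mm), measured before the lid move. The final pictures show it still upright and apparently in the same place.
- **Lid angle:** the tab edge lines up with its projected position at 1.95 rad.
- **Everything else:** the coffee box is shut and the bystanders look unmoved by eye; I did not measure either.
- **Arm:** contact force about zero, and well clear of everything.

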